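Shut the nitrogen valve in the covered gas box

TASK

The nitrogen line to the mass spectrometer has to be turned off before pump-down: on the blue gas box, push the steel cover with the black bow handle aside until it is fully open, then push the red lever handle inside round its quarter turn until it is fully shut, across its pipe. Only push them, with the fingers: do not grip either handle. Leave the cover open, the blue handle as it is, and everything else on the bench and in the box where it is.

Things in the scene. Friction and masses are not known exactly. Their poses are not given: they have to be found in the camera images.
- gas_box: navy gas box fixed to the bench, 180 (x) x 500 (y) x 111 mm high. Origin: centre of its underside on the bench; x to its back, y to its left end. Right half (y -242 to 0, x -82 to 82 mm): bay under the cover, floor at 10 mm, header pipe at x = -55 mm up to 43 mm. Left half closed; the cover parks on it. Cover rails at x = +-74 to 91 mm, 111 mm high. Regulator (112 mm high) and thin tubes behind it.
- cover (a joint): travel of the sliding cover towards the gas box's +y, in m: 0 shut, 0.235 fully open at its end stop; it starts shut or up to 25 mm ajar. It slides stiffly (about 3 N of friction plus some drag) and stays where it is left. It can only slide. (cover_c1 and cover_c2 are the two long sides of its bow handle.)
- cover_grip (a point): centre of the black bow handle's bar, in the middle of the steel cover (158 x 246 x 4 mm, top face 104 mm above the bench). The bar lies along the gas box's x: 100 mm long, 10 mm wide, 10 mm high. This point is 123 mm above the bench, 19 mm above the cover's top face; the bar's underside clears that face by 14 mm. Axes as the gas box's.
- red_valve: brass ball valve of the red handle, fixed in the bay on a pipe along the gas box's x. It stands at x = 20 mm and y = -185 or -85 mm in the gas box's frame, the blue one in the other place. Origin: on the handle's turning axis, at bench height; axes as the gas box's. Pipe and valve body reach 47 mm above the bench, the stem 62 mm.
- red_handle (a joint): turn of the red handle in rad, clockwise seen from above: 0 open (along its pipe, pointing to the gas box's -x), 1.571 fully shut at its stop (across the pipe, pointing to the gas box's +y). It starts at 0 to 0.35, turns stiffly (0.15 Nm, about 4 N at its middle) and stays where it is left.
- red_grip (a point): a point on the red sleeve of the red handle, 40 mm from the turning axis, 70 mm above the bench. The sleeve is 13 mm wide and 12 mm high (64 to 76 mm above the bench) and runs from 16 to 60 mm from the axis; the handle points along this frame's -x. (red_handle_c0 and red_handle_c1 are the two long sides of the sleeve.)
- blue_handle (a joint): turn of the blue handle, same sense as the red one; it starts near open (0 to 0.15) and must stay as it is.
- blue_grip (a point): the same point on the blue handle, which has the same shape as the red one.
- brass_nut: spare brass ring nut, 26 mm across, 12 mm high, lying on the floor of the bay between the two pipes; origin: centre of its underside; leave it alone
- spanner: steel spanner, 160 mm long, lying on the bench to the left of the box; origin: middle of its underside, its length along its x; leave it alone
- plate_case: flat white and clear sample-plate case, 90 x 130 x 18 mm, on the bench behind the box; origin: centre of its underside; leave it alone
- reagent_bottle: amber bottle, 60 mm across, 115 mm high, standing to the right of the box; origin: centre of its underside; leave it alone
- tube_rack: green rack of capped tubes, 85 x 180 mm, 80 mm high, to the left of the box; origin: centre of its underside; leave it alone
- petri_stack: two stacked clear dishes, 90 mm across, 40 mm high, to the right of the box; origin: centre of its underside; leave it alone
- tip_box: blue box of pipette tips with a clear lid, 85 x 120 mm, 65 mm high, behind the box; origin: centre of its underside; leave it alone

How it is judged:
On the way, in this order (a step that is already met when the one before it is completed fails the run):
1. the cover has been slid fully aside (value of joint cover above 0.222 m), for 0.2 s.
2. the red handle has been pushed fully shut (value of joint red_handle above 1.48 rad), for 0.2 s.
At the end, for the whole second after the job is handed in: the cover stands fully open (within 18 mm of its stop), the red handle is shut (within 5 degrees of its stop), both at rest, the blue handle within 6 mm (about 9 degrees) of where it was, and every loose thing within 15 mm of where it was (value of joint cover above 0.217 m and value of joint red_handle above 1.48 rad and velocity of joint red_handle below 0.05 rad/s and velocity of joint cover below 0.01 m/s and distance of blue_grip from where it was at the start of the episode below 0.006 m and distance of each of brass_nut, spanner, plate_case, reagent_bottle, tube_rack, petri_stack, tip_box from where it was at the start of the episode below 0.015 m); the robot touches nothing.
It fails at once if the blue handle is turned (its grip moves more than 6 mm) (distance of blue_grip from where it was at the start of the episode above 0.006 m).
It fails at once if the bow handle or the red handle is pinched: both its long sides pressed at once, over 2 N each ((contact force between the fingers and cover_c1 above 2 N and contact force between the fingers and cover_c2 above 2 N) or (contact force between the fingers and red_handle_c0 above 2 N and contact force between the fingers and red_handle_c1 above 2 N)).
It fails at once if a loose thing is lifted, carried or shoved more than 15 mm (distance of any of brass_nut, spanner, plate_case, reagent_bottle, tube_rack, petri_stack, tip_box from where it was at the start of the episode above 0.015 m).
It also fails if it takes over 48 s, if anything falls off the work surface, if the arm or the gripper's body presses on something with over 40 N, if the wrist force passes 120 N, or if a joint passes its speed limit or range.

ROBOT

A 7-joint arm with a two-finger parallel gripper is mounted at the origin on the work surface. World frame = base frame: x ahead of the robot, y to its left, z up, the work surface at z = 0. Lengths are in m, angles in rad, forces in N, time in s.
With the tool pointing down it reaches from about 0.425 to 0.875 m from the base axis. Payload 4.7 kg.
Tool frame: the origin (TCP) lies at the very end of the fingers, on their centre line; the grasp point (between the pads) lies 19 mm behind it; z points along the fingers, y is the direction in which the jaws open and shut (so a half turn about z gives the same grasp; the last joint's range is limited). The gripper opens to 85 mm and grips with 20 to 120 N. Pads are 22 mm wide; open, the fingers measure 114 mm over their backs; the gripper's body (76 mm by 85 mm) begins 54 mm behind the grasp point. The pads swing forward as they close: fully open they stand 13 mm farther back than shut.
Start: joints at [-1.189, 0.321, -0.07, 1.45, 0.023, 1.371, -0.057], TCP at [0.234, 0.607, 0.231] pointing down, gripper open.
Joint ranges: [-2.86, 2.86], [-0.3, 2.09], [-1.38, 1.24], [0.06, 2.45], [-1.56, 4.7], [0.09, 2.05], [-2.69, 2.69]. Speed limits (rad/s): [2.57, 2.57, 3.14, 3.14, 3.14, 3.14, 3.14].

INTERFACE

Orientations are given as a rotation vector (axis times angle).
In Python, from rig import arm gives the robot as it stands. The module is installed in compiled form; this text tells all that it offers.
- The arm moves only by the shell command python3 -m crank 'ROWS' [FORCE]. ROWS is JSON, a list that holds one entry, the list of rows, each a list of 7 numbers: the shift along the tool's x, y, z in units of 400 mm (1.0 is 400 mm), then the turn, a rotation vector about the tool's x, y, z in units of pi/2 rad (1.0 is pi/2 rad), then the closure, from -1 (fully open) to 1 (shut). A call has exactly 5 rows; each row is the pose to reach, as a shift and turn from the pose measured when the call began, along the tool's axes at that moment; what a row does not reach only later rows make up. A row lasts 1/12 s, in which the tool goes at most 41.7 mm and 7.16 degrees, less where a joint would pass 70% of its speed; a pose out of reach is approached as far as the arm can. A call with a number of a shift or a turn outside -1 to 1 is refused whole. A call with a gripper value outside its range is refused whole. The fingers move at their own pace and stop on an object; FORCE is the grip in N (left out, the last holds). Time passes only in rows, so rows that repeat a pose let the fingers close, or fill a call up. It gives the time, the measured TCP pose, the force and the opening at its end, in the units of the state.
- arm.state(): the state, without advancing time (a new reading comes with each control period).
- arm.read_camera(name): name is "side" or "top"; returns a dict with "pixels" (384x512x3 uint8, red, green, blue), "K" (3x3 intrinsics, pixels), "k1" (the pictures are not rectified: a ray, as slopes to the right and down, at radius r is drawn at 1 + k1 r^2 times it, then the intrinsics apply), "extrinsics" (4x4, takes a point from world to camera coordinates). Camera axes: x right, y down, z forward; pixel columns grow to the right and rows downward; lengths in m; the calibration is good to about 2 mm. A picture is of the moment at which its call begins. There is no depth.
- arm.close_job(): hands the job in, once; it reports no verdict.
The state is a dict: "time": time; "joints": joint angles; "qd": joint speeds; "joint_efforts": joint torques, N m; "ee_pos": TCP position; "tcp_rot": TCP orientation; "wrist_force": force on the tool from outside, world axes, zero at the start; "wrist_torque": the same for the moment, N m; "finger_gap": finger opening in m.
Only numpy, scipy, OpenCV 4.12 (cv2) and the standard library are available. Lean on these libraries where they do the work, as an engineer would, in place of code of your own. Each camera call takes 0.05 s, during which the arm holds its last target. There are 200 camera calls.

## Working session

There is one attempt and no reset: what is moved stays moved. The work goes in short steps, Python scripts to look and compute and a shell command to move; the robot and the scene stay as the last step left them, time stands still between calls to the robot, and variables do not carry over. Pictures are saved under pics/ and viewed, about 8 in all and at most 12, crops included, and the job is handed in when it is done.

```bash
mkdir -p pics; cat > h.py <<'E'
import numpy as np, cv2
from rig import arm
from scipy.spatial.transform import Rotation as R
def snap(n,f):
    c=arm.read_camera(n); cv2.imwrite(f'pics/{f}.png',c['pixels'][:,:,::-1]); np.savez(f'pics/{f}.npz',**{k:np.array(v) for k,v in c.items()}); return c
def load(f): return dict(np.load(f'pics/{f}.npz'))
def cast(c,uv,z):
    K=c['K'];k1=float(c['k1']);d=np.array([(uv[0]-K[0,2])/K[0,0],(uv[1]-K[1,2])/K[1,1]]);s=d.copy()
    for _ in range(30): s=d/(1+k1*(s@s))
    E=c['extrinsics'];r=E[:3,:3].T@np.array([*s,1]);o=-E[:3,:3].T@E[:3,3]
    return o+r*(z-o[2])/r[2]
def proj(c,p):
    E=c['extrinsics'];q=E[:3,:3]@np.array(p)+E[:3,3];s=q[:2]/q[2];s=s*(1+float(c['k1'])*(s@s))
    return np.array([c['K'][0,0]*s[0]+c['K'][0,2],c['K'][1,1]*s[1]+c['K'][1,2]])
def st():
    s=arm.state();Rm=R.from_rotvec(s['tcp_rot']).as_matrix()
    print('t',s['time'],'p',np.round(s['ee_pos'],4),'F',np.round(s['wrist_force'],1),'gap',s['finger_gap'])
    print(np.round(Rm,3).tolist(),np.round(s['joints'],2)); return s,Rm
E
python3 - <<'E'
from h import *
for n in('top','side'):
    c=snap(n,n+'0');E=c['extrinsics'];print(n,c['K'].tolist() if hasattr(c['K'],'tolist') else c['K'],c['k1'],-np.array(E)[:3,:3].T@np.array(E)[:3,3])
st()
E
```

```text
top [[463.1598556745122, 0.0, 258.2192434277731], [0.0, 463.1598556745122, 193.71402293930046], [0.0, 0.0, 1.0]] 0.05107759077158265 [0.26982427 0.03782328 1.48704813]
side [[424.664419940949, 0.0, 255.5717723172496], [0.0, 424.664419940949, 199.18382284857918], [0.0, 0.0, 1.0]] 0.0559492967373641 [ 0.37792359 -0.84838626  0.6855624 ]
t 0.1 p [0.2336 0.6061 0.2303] F [ 0.8  0.7 -0.5] gap 0.08552357664556647
[[-0.933, 0.36, -0.001], [0.36, 0.933, -0.002], [-0.0, -0.002, -1.0]] [-1.19  0.32 -0.07  1.45  0.02  1.37 -0.06]
```

View pics/top0.png

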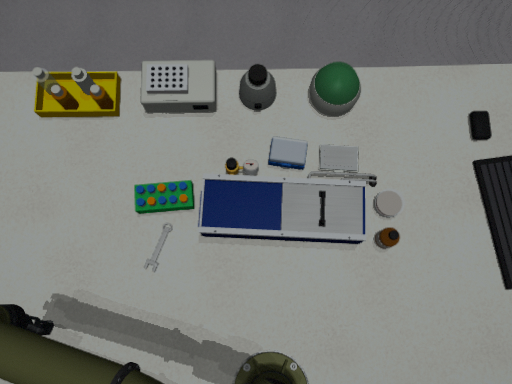

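View pics/side0.png

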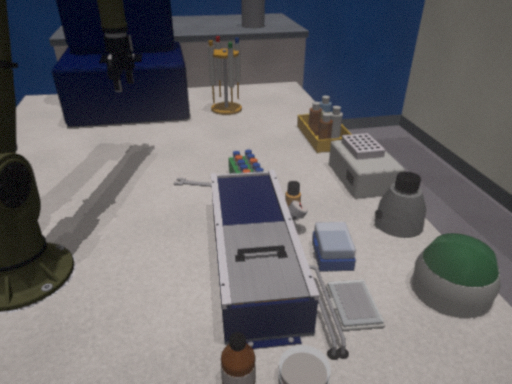

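The top view shows the box with outline corners at about (203,179), (367,186), (364,242) and (200,237). The bow handle bar is at about (322,208). The side view confirms the cover is nearly shut. Next I'll measure.

```bash
python3 - <<'E'
from h import *
c=load('top0');im=c['pixels'].astype(int)
# blue top region (closed left half) & dark handle
r,g,b=im[...,0],im[...,1],im[...,2]
sub=np.zeros(r.shape,bool);sub[170:250,190:375]=1
m=(b>60)&(b-r>50)&sub
m[:, 290:]=0
m=cv2.morphologyEx(m.astype(np.uint8),cv2.MORPH_OPEN,np.ones((3,3)))
n,l,s,ce=cv2.connectedComponentsWithStats(m);i=1+np.argmax(s[1:,4]);print(s[i],ce[i])
cn=cv2.findContours((l==i).astype(np.uint8),0,1)[0][0];rb=cv2.minAreaRect(cn);print(rb,cv2.boxPoints(rb).tolist())
for p in cv2.boxPoints(rb): print('bluebox',cast(c,p,.104).round(4))
d=((r+g+b)<120)&sub;d[:190]=0;d[228:]=0;d[:,:312]=0;d[:,335:]=0
ys,xs=np.nonzero(d);print(len(xs),xs.mean(),ys.mean(),xs.min(),xs.max(),ys.min(),ys.max())
for v in((xs.mean(),ys.mean()),):print('handle',cast(c,v,.123))
q=load('side0')
for im_,f in((c['pixels'][160:255,185:385],'a'),):
    cv2.imwrite('pics/crop0.png',cv2.resize(im_,None,fx=4,fy=4,interpolation=cv2.INTER_CUBIC)[:,:,::-1])
E
```

```text
[ 202  180   80   50 3562] [241.92419989 204.62324537]
((241.79843139648438, 204.4671173095703), (77.86761474609375, 46.18366622924805), 2.683774948120117) [[201.8260955810547, 225.7106170654297], [203.9885711669922, 179.5775909423828], [281.770751953125, 183.22361755371094], [279.6082763671875, 229.3566436767578]]
bluebox [0.4834 0.1944 0.104 ]
bluebox [0.6265 0.1887 0.104 ]
bluebox [ 0.6106 -0.0503  0.104 ]
bluebox [ 0.4678 -0.0394  0.104 ]
121 321.8347107438017 208.88429752066116 319 324 192 225
handle [ 0.52452225 -0.16662227  0.123     ]
```

View pics/crop0.png

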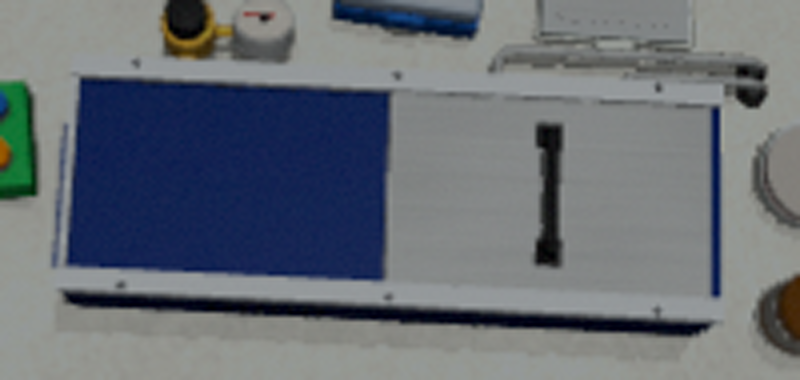

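The crop shows the back rail's outer edge running (75,58)–(722,84) and the front rail's outer edge running (60,290)–(718,318). The handle bar centre is at (548,195), with the blue rim visible on the right, so the cover is ajar.

```bash
python3 - <<'E'
from h import *
c=load('top0')
f=lambda u,v,z:cast(c,(u/4+184.6,v/4+159.6),z)
P={k:f(*k,.111) for k in((75,58),(722,84),(60,290),(718,318),(137,64),(397,76),(658,88),(121,285),(389,297),(657,312))}
for k in P:print(k,P[k].round(4))
print('handle ends',f(550,124,.123),f(546,265,.123),f(548,195,.123))
print('cover left',f(389,92,.104),f(384,280,.104),'right',f(714,105,.104),f(714,298,.104),)
E
```

```text
(75, 58) [0.6421 0.19   0.111 ]
(722, 84) [ 0.6123 -0.305   0.111 ]
(60, 290) [0.4632 0.2    0.111 ]
(718, 318) [ 0.4332 -0.2893  0.111 ]
(137, 64) [0.6365 0.1425 0.111 ]
(397, 76) [ 0.6233 -0.0567  0.111 ]
(658, 88) [ 0.6101 -0.256   0.111 ]
(121, 285) [0.4661 0.1546 0.111 ]
(389, 297) [ 0.4532 -0.0452  0.111 ]
(657, 312) [ 0.4384 -0.2443  0.111 ]
handle ends [ 0.58067489 -0.17024157  0.123     ] [ 0.47333725 -0.16184474  0.123     ] [ 0.52616228 -0.16600188  0.123     ]
cover left [ 0.61254795 -0.05062293  0.104     ] [ 0.46704304 -0.04231035  0.104     ] right [ 0.59760739 -0.2994523   0.104     ] [ 0.44902676 -0.28902054  0.104     ]
```

```bash
cat >> h.py <<'E'
O=np.array([.538,-.051,0]);YAW=-.067
B=R.from_euler('z',YAW).as_matrix()
def goal(b,yawdeg=0):  # box-frame target, tool y along box y turned by yawdeg; prints units
    s,Rm=st();p=O+B@np.array(b);y=R.from_euler('z',yawdeg,degrees=True).apply(B[:,1]);z=np.array([0,0,-1.])
    Rt=np.c_[np.cross(y,z),y,z]
    print('box pos',(B.T@(np.array(s['ee_pos'])-O)).round(4),'shift',(Rm.T@(p-s['ee_pos'])/.4).round(3),'turn',(R.from_matrix(Rm.T@Rt).as_rotvec()/(np.pi/2)).round(3),'mm',np.linalg.norm(p-s['ee_pos'])*1e3)
E
python3 - <<'E'
from h import *
goal([-.02,.36,.23])
E
```

```text
t 0.1 p [0.2336 0.6061 0.2303] F [ 0.8  0.7 -0.5] gap 0.08552357664556647
[[-0.933, 0.36, -0.001], [0.36, 0.933, -0.002], [-0.0, -0.002, -1.0]] [-1.19  0.32 -0.07  1.45  0.02  1.37 -0.06]
box pos [-0.3477  0.6352  0.2303] shift [-0.986 -0.414  0.002] turn [-0.001 -0.    -0.191] mm 427.94473971004595
```

```bash
python3 -m crank '[[[-0.1,-0.04,0,0,0,-0.06,1],[-0.2,-0.08,0,0,0,-0.12,1],[-0.3,-0.125,0,0,0,-0.19,1],[-0.4,-0.165,0,0,0,-0.19,1],[-0.48,-0.2,0,0,0,-0.19,1]]]'; python3 - <<'E'
from h import *
goal([-.02,.2,.23])
E
```

```text
time: 0.52
ee_pos: [0.385, 0.4606, 0.23]
tcp_rot: [-0.108, -3.139, 0.003]
wrist_force: [-0.2, 1.1, 0.4]
finger_gap: 0.0253
t 0.5167 p [0.385  0.4606 0.23  ] F [-0.2  1.1  0.4] gap 0.025327593766648147
[[-0.998, 0.069, -0.001], [0.069, 0.998, -0.002], [0.001, -0.002, -1.0]] [-0.92  0.22  0.    1.58  0.    1.34  0.58]
box pos [-0.1869  0.5003  0.23  ] shift [-0.418 -0.75   0.001] turn [-0.001 -0.    -0.001] mm 343.51487481980564
```

Now the tool axes match the box (tool x = −box x, tool y = +box y).

```bash
python3 -m crank '[[[-0.07,-0.07,0,0,0,0,1],[-0.14,-0.14,0,0,0,0,1],[-0.21,-0.21,0,0,0,0,1],[-0.28,-0.28,0,0,0,0,1],[-0.34,-0.36,0,0,0,0,1]]]'
python3 -m crank '[[[-0.01,-0.1,0,0,0,0,1],[-0.03,-0.2,0,0,0,0,1],[-0.05,-0.3,0,0,0,0,1],[-0.07,-0.4,0,0,0,0,1],[-0.08,-0.5,0,0,0,0,1]]]'
python3 -m crank '[[[0,-0.1,0,0,0,0,1],[0,-0.2,0,0,0,0,1],[0,-0.3,0,0,0,0,1],[0,-0.4,0,0,0,0,1],[0,-0.5,0,0,0,0,1]]]'
python3 - <<'E'
from h import *
goal([-.004,-.175,.111])
E
```

```text
time: 0.93
ee_pos: [0.5119, 0.3062, 0.2298]
tcp_rot: [-0.108, -3.139, 0.004]
wrist_force: [1.0, -0.7, -0.1]
finger_gap: 0.0004
time: 1.35
ee_pos: [0.5302, 0.1022, 0.2298]
tcp_rot: [-0.108, -3.139, 0.004]
wrist_force: [1.7, -0.1, 0.7]
finger_gap: -0.0001
time: 1.77
ee_pos: [0.5156, -0.0992, 0.2301]
tcp_rot: [-0.108, -3.138, 0.003]
wrist_force: [2.4, -1.2, 0.2]
finger_gap: 0.0002
t 1.7667 p [ 0.5156 -0.0992  0.2301] F [ 2.4 -1.2  0.2] gap 0.0002034403813638329
[[-0.998, 0.069, -0.001], [0.069, 0.998, -0.002], [0.001, -0.002, -1.0]] [-0.29  0.05  0.44  1.78 -0.02  1.32  1.66]
box pos [-0.0191 -0.0496  0.2301] shift [-0.039 -0.313  0.299] turn [-0.001 -0.001 -0.001] mm 173.6483491972608
```

```bash
python3 -m crank '[[[-0.01,-0.1,0,0,0,0,1],[-0.02,-0.2,0,0,0,0,1],[-0.04,-0.315,0,0,0,0,1],[-0.04,-0.315,0.04,0,0,0,1],[-0.04,-0.315,0.1,0,0,0,1]]]'
python3 -m crank '[[[0,0,0.05,0,0,0,1],[0,0,0.1,0,0,0,1],[0,0,0.15,0,0,0,1],[0,0,0.18,0,0,0,1],[0,0,0.18,0,0,0,1]]]'
python3 - <<'E'
from h import *
goal([-.004,-.175,.111])
c=snap('side','side1');i=c['pixels'][150:350,170:350];cv2.imwrite('pics/c1.png',cv2.resize(i,None,fx=3,fy=3,interpolation=2)[:,:,::-1])
E
```

```text
time: 2.18
ee_pos: [0.5232, -0.2316, 0.1921]
tcp_rot: [0.119, 3.136, -0.008]
wrist_force: [0.4, 1.2, 0.7]
finger_gap: -0.0002
time: 2.6
ee_pos: [0.5213, -0.231, 0.1169]
tcp_rot: [-0.119, -3.137, 0.007]
wrist_force: [-0.4, 0.4, -0.6]
finger_gap: -0.0003
t 2.6 p [ 0.5213 -0.231   0.1169] F [-0.4  0.4 -0.6] gap -0.0003202875827987004
[[-0.997, 0.076, -0.003], [0.076, 0.997, -0.004], [0.003, -0.004, -1.0]] [-0.11  0.26  0.55  1.81 -0.14  1.11  1.98]
box pos [-0.0046 -0.1807  0.1169] shift [-0.001  0.014  0.015] turn [-0.003 -0.002 -0.006] mm 8.245835758202087
```

View pics/c1.png

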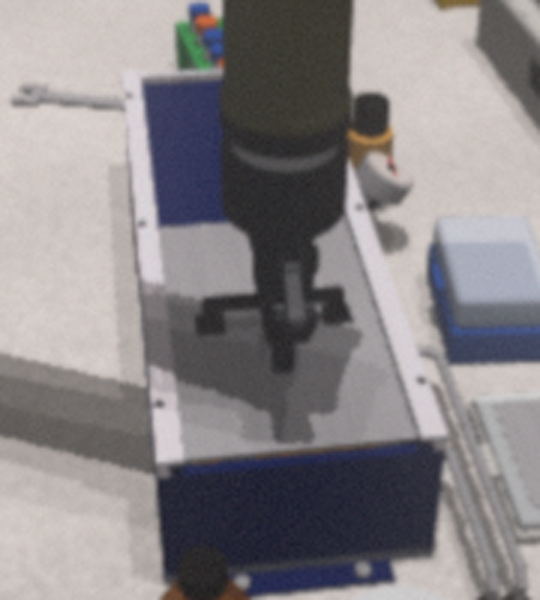

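The closed fingers stand on the right side of the bow bar, near its middle, with the tip just above the cover. Time to push.

```bash
python3 -m crank '[[[0,0.01,0.013,0,0,0,1],[0,0.04,0.013,0,0,0,1],[0,0.08,0.013,0,0,0,1],[0,0.12,0.013,0,0,0,1],[0,0.16,0.013,0,0,0,1]]]'
python3 -m crank '[[[0,0.05,0,0,0,0,1],[0,0.1,0,0,0,0,1],[0,0.15,0,0,0,0,1],[0,0.2,0,0,0,0,1],[0,0.25,0,0,0,0,1]]]'
python3 - <<'E'
from h import *
goal([-.004,.094,.111])
E
```

```text
time: 3.07
ee_pos: [0.5278, -0.1693, 0.1146]
tcp_rot: [0.121, 3.137, -0.013]
wrist_force: [0.0, -4.3, -1.7]
finger_gap: -0.0001
time: 3.48
ee_pos: [0.5349, -0.0716, 0.115]
tcp_rot: [0.124, 3.137, -0.018]
wrist_force: [-4.0, -6.1, 3.6]
finger_gap: -0.0001
t 3.4833 p [ 0.5349 -0.0716  0.115 ] F [-4.  -6.1  3.6] gap -6.382476860852592e-05
[[-0.997, 0.079, 0.002], [0.079, 0.997, -0.012], [-0.002, -0.011, -1.0]] [-0.33  0.18  0.45  1.89 -0.08  1.09  1.64]
box pos [-0.0017 -0.0208  0.115 ] shift [0.009 0.287 0.007] turn [-0.007  0.002 -0.007] mm 114.84608949647459
```

```bash
python3 -m crank '[[[0,0.05,0.008,-0.007,0,-0.007,1],[0,0.1,0.008,-0.007,0,-0.007,1],[0,0.15,0.008,-0.007,0,-0.007,1],[0,0.2,0.008,-0.007,0,-0.007,1],[0,0.24,0.008,-0.007,0,-0.007,1]]]'
python3 - <<'E'
from h import *
goal([-.004,.094,.111])
E
```

```text
time: 3.9
ee_pos: [0.5431, 0.0236, 0.1125]
tcp_rot: [0.107, 3.135, -0.003]
wrist_force: [-1.3, -5.1, 4.2]
finger_gap: -0.0001
t 3.9 p [0.5431 0.0236 0.1125] F [-1.3 -5.1  4.2] gap -9.833678237093373e-05
[[-0.998, 0.068, 0.004], [0.068, 0.998, -0.002], [-0.004, -0.002, -1.0]] [-0.44  0.19  0.38  1.88 -0.08  1.09  1.48]
box pos [1.000e-04 7.470e-02 1.125e-01] shift [0.01  0.048 0.004] turn [-0.001  0.003 -0.001] mm 19.747950756449686
```

```bash
python3 -m crank '[[[0,0.03,0.003,0,0,0,1],[0,0.05,0.003,0,0,0,1],[0,0.06,0.003,0,0,0,1],[0,0.07,0.003,0,0,0,1],[0,0.07,0.003,0,0,0,1]]]'
python3 - <<'E'
from h import *
goal([-.004,.094,.111])
c=snap('top','top1');i=c['pixels'][160:255,185:385];cv2.imwrite('pics/c2.png',cv2.resize(i,None,fx=4,fy=4,interpolation=2)[:,:,::-1])
E
```

```text
time: 4.32
ee_pos: [0.5446, 0.0428, 0.1123]
tcp_rot: [0.115, 3.136, -0.02]
wrist_force: [-5.5, -16.3, 8.9]
finger_gap: 0.0001
t 4.3167 p [0.5446 0.0428 0.1123] F [ -5.5 -16.3   8.9] gap 9.179704216206067e-05
[[-0.997, 0.073, 0.003], [0.073, 0.997, -0.013], [-0.004, -0.013, -1.0]] [-0.47  0.2   0.37  1.87 -0.07  1.09  1.42]
box pos [0.0004 0.094  0.1123] shift [0.011 0.    0.003] turn [-0.008  0.002 -0.004] mm 4.551863449418673
```

View pics/c2.png

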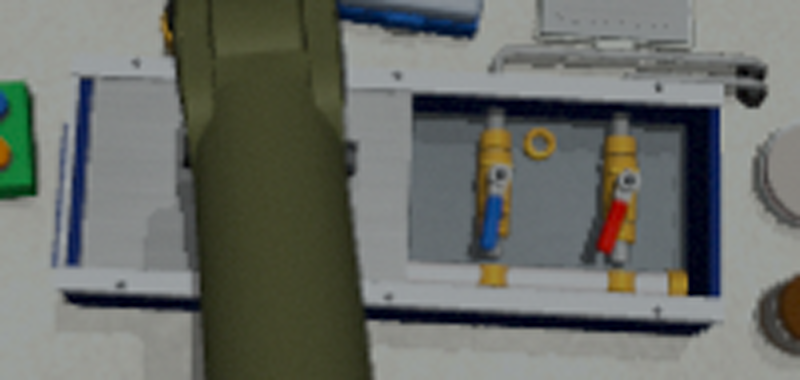

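The cover is against its stop (16 N). The red valve is the right-hand one, with its stem at crop (627,180) and its handle tip at (607,250). The blue handle is at (492,222) and the nut at (540,143). I'll back off, lift and measure.

```bash
python3 -m crank '[[[0,-0.05,0,0,0,0,1],[0,-0.08,0,0,0,0,1],[0,-0.08,-0.08,0.008,0,0,1],[0,-0.08,-0.16,0.008,0,0,1],[0,-0.08,-0.2,0.008,0,0,1]]]'
python3 - <<'E'
from h import *
c=load('top1')
f=lambda u,v,z:(B.T@(cast(c,(u/4+184.6,v/4+159.6),z)-O)).round(4)
print('cover edge',f(412,185,.104),'stem',f(627,180,.062),'redtip',f(607,250,.07),'bluestem',f(500,175,.062))
im=c['pixels'].astype(int);r,g,b=im[...,0],im[...,1],im[...,2]
for nm,m in(('red',(r>120)&(g<70)&(b<70)),('blue',(b>130)&(r<90)&(g>60))):
    m[:160]=0;m[255:]=0;m[:,:295]=0;m[:,365:]=0
    ys,xs=np.nonzero(m);P=np.array([(B.T@(cast(c,(x,y),.076)-O))[:2] for x,y in zip(xs,ys)]);print(nm,len(xs),P.mean(0),P.min(0),P.max(0))
    u,s,v=np.linalg.svd(P-P.mean(0));print(v[0],np.degrees(np.arctan2(v[0][1],v[0][0])))
goal([-.025,-.215,.2])
E
```

```text
time: 4.78
ee_pos: [0.544, 0.0126, 0.1964]
tcp_rot: [0.116, 3.131, -0.035]
wrist_force: [0.9, -0.5, 0.4]
finger_gap: 0.0
cover edge [ 0.0024 -0.0147  0.104 ] stem [ 0.0229 -0.1854  0.062 ] redtip [-0.0347 -0.169   0.07  ] bluestem [ 0.0221 -0.086   0.062 ]
red 48 [-0.0163891  -0.17273512] [-0.0354357  -0.18202253] [ 0.00274357 -0.16371801]
[-0.94571888  0.32498585] 161.0352821584892
blue 15 [-0.01952126 -0.07875122] [-0.03371433 -0.08050052] [-0.002077   -0.07456036]
[-0.99175937  0.12811461] 172.63934362274628
t 4.7833 p [0.544  0.0126 0.1964] F [ 0.9 -0.5  0.4] gap 3.4696399870073944e-05
[[-0.997, 0.074, 0.007], [0.074, 0.997, -0.022], [-0.009, -0.022, -1.0]] [-0.45  0.11  0.39  1.78 -0.02  1.25  1.44]
box pos [0.0017 0.0638 0.1964] shift [ 0.062 -0.698  0.006] turn [-0.014  0.006 -0.004] mm 280.1150965390014
```

```bash
python3 -m crank '[[[0.01,-0.1,0,-0.014,0,0,1],[0.02,-0.2,0,-0.014,0,0,1],[0.03,-0.3,0,-0.014,0,0,1],[0.04,-0.4,0,-0.014,0,0,1],[0.05,-0.48,0,-0.014,0,0,1]]]'
python3 - <<'E'
from h import *
goal([-.027,-.210,.1])
c=snap('top','top2')
f=lambda u,v,z:(B.T@(cast(c,(u,v),z)-O)).round(4)
E
```

```text
time: 5.2
ee_pos: [0.5096, -0.1802, 0.2012]
tcp_rot: [0.119, 3.128, 0.0]
wrist_force: [0.8, -0.1, -0.1]
finger_gap: 0.0001
t 5.2 p [ 0.5096 -0.1802  0.2012] F [ 0.8 -0.1 -0.1] gap 6.48673648080224e-05
[[-0.997, 0.076, 0.011], [0.076, 0.997, -0.0], [-0.011, 0.0, -1.0]] [-0.23  0.1   0.56  1.79 -0.06  1.25  1.84]
box pos [-0.0197 -0.1308  0.2012] shift [ 0.019 -0.198  0.253] turn [ 0.     0.007 -0.006] mm 128.688166067583
```

```bash
python3 -m crank '[[[0.01,-0.1,0,0,0.007,-0.006,1],[0.02,-0.2,0,0,0.007,-0.006,1],[0.02,-0.2,0.08,0,0.007,-0.006,1],[0.02,-0.2,0.16,0,0.007,-0.006,1],[0.02,-0.2,0.22,0,0.007,-0.006,1]]]'
python3 - <<'E'
from h import *
goal([-.027,-.210,.060])
c=snap('top','top3');i=c['pixels'][160:255,185:385];cv2.imwrite('pics/c3.png',cv2.resize(i,None,fx=4,fy=4,interpolation=2)[:,:,::-1])
E
```

```text
time: 5.67
ee_pos: [0.4935, -0.2677, 0.1122]
tcp_rot: [0.122, 3.138, -0.005]
wrist_force: [0.7, 1.7, -0.6]
finger_gap: 0.0002
t 5.6667 p [ 0.4935 -0.2677  0.1122] F [ 0.7  1.7 -0.6] gap 0.00021072668836235591
[[-0.997, 0.078, 0.001], [0.078, 0.997, -0.003], [-0.001, -0.003, -1.0]] [-0.09  0.25  0.62  1.84 -0.16  1.1   2.08]
box pos [-0.0299 -0.2192  0.1122] shift [-0.007  0.024  0.13 ] turn [-0.002  0.001 -0.007] mm 53.07377083685845
```

View pics/c3.png

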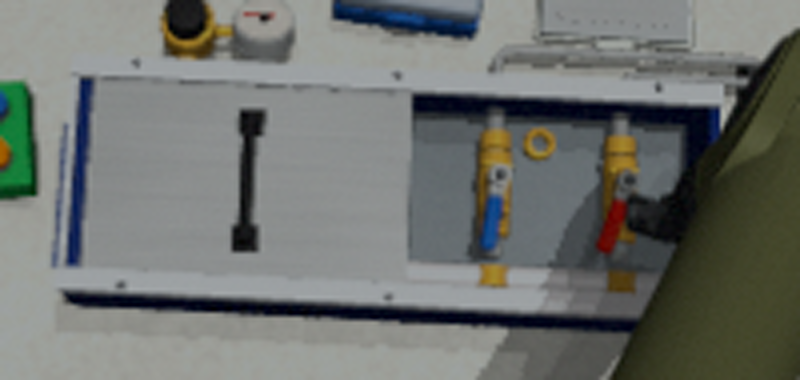

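The bow handle is now at crop (247,182), so the cover is parked left. The fingers hang just to the right of the red handle. Descending, then pushing along the arc.

```bash
python3 -m crank '[[[-0.007,0.015,0.04,0,0,-0.007,1],[-0.007,0.02,0.08,0,0,-0.007,1],[-0.007,0.02,0.11,0,0,-0.007,1],[-0.007,0.02,0.13,0,0,-0.007,1],[-0.007,0.02,0.13,0,0,-0.007,1]]]'
python3 - <<'E'
from h import *
goal([-.025,-.192,.060]);goal([-.026,-.1735,.06])
E
```

```text
time: 6.13
ee_pos: [0.4935, -0.2571, 0.0545]
tcp_rot: [-0.102, -3.132, 0.001]
wrist_force: [-0.1, -0.1, -0.3]
finger_gap: -0.0001
t 6.1333 p [ 0.4935 -0.2571  0.0545] F [-0.1 -0.1 -0.3] gap -9.562778581549492e-05
[[-0.998, 0.065, -0.008], [0.065, 0.998, -0.0], [0.008, -0.001, -1.0]] [-0.08  0.32  0.59  1.89 -0.21  1.    2.11]
box pos [-0.0306 -0.2086  0.0545] shift [-0.014  0.042 -0.014] turn [-0.    -0.005  0.001] mm 18.403562096388875
t 6.1333 p [ 0.4935 -0.2571  0.0545] F [-0.1 -0.1 -0.3] gap -9.562778581549492e-05
[[-0.998, 0.065, -0.008], [0.065, 0.998, -0.0], [0.008, -0.001, -1.0]] [-0.08  0.32  0.59  1.89 -0.21  1.    2.11]
box pos [-0.0306 -0.2086  0.0545] shift [-0.012  0.088 -0.014] turn [-0.    -0.005  0.001] mm 35.87186449759396
```

```bash
python3 -m crank '[[[-0.01,0.01,-0.016,0,-0.005,0,1],[-0.012,0.03,-0.016,0,-0.005,0,1],[-0.012,0.05,-0.016,0,-0.005,0,1],[-0.012,0.07,-0.016,0,-0.005,0,1],[-0.012,0.09,-0.016,0,-0.005,0,1]]]'
python3 - <<'E'
from h import *
goal([-.015,-.156,.061])
E
```

```text
time: 6.55
ee_pos: [0.5015, -0.2226, 0.0621]
tcp_rot: [0.103, 3.138, -0.006]
wrist_force: [-0.3, -4.2, 1.1]
finger_gap: 0.0001
t 6.55 p [ 0.5015 -0.2226  0.0621] F [-0.3 -4.2  1.1] gap 6.71933232449168e-05
[[-0.998, 0.065, 0.002], [0.065, 0.998, -0.004], [-0.002, -0.004, -1.0]] [-0.15  0.28  0.58  1.91 -0.18  0.99  2.03]
box pos [-0.0249 -0.1737  0.0621] shift [-0.025  0.044  0.003] turn [-0.002  0.002  0.001] mm 20.294641289818497
```

Contact is about 4 N, as expected. I'll continue along the arc.

```bash
python3 -m crank '[[[-0.004,0.012,0.003,0,0,0,1],[-0.01,0.024,0.003,0,0,0,1],[-0.017,0.036,0.003,0,0,0,1],[-0.026,0.046,0.003,0,0,0,1],[-0.034,0.052,0.003,0,0,0,1]]]'
python3 - <<'E'
from h import *
goal([.004,-.145,.061])
E
```

```text
time: 6.97
ee_pos: [0.5162, -0.2023, 0.0606]
tcp_rot: [0.102, 3.139, -0.005]
wrist_force: [-3.0, -2.9, 1.6]
finger_gap: -0.0002
t 6.9667 p [ 0.5162 -0.2023  0.0606] F [-3.  -2.9  1.6] gap -0.0001519293527924368
[[-0.998, 0.065, 0.001], [0.065, 0.998, -0.004], [-0.001, -0.003, -1.0]] [-0.17  0.3   0.57  1.9  -0.19  1.    1.98]
box pos [-0.0116 -0.1524  0.0606] shift [-0.039  0.018 -0.001] turn [-0.002  0.001  0.001] mm 17.268989063430883
```

```bash
python3 -m crank '[[[-0.01,0.008,0,0,0,0,1],[-0.02,0.014,0,0,0,0,1],[-0.03,0.018,0,0,0,0,1],[-0.04,0.018,0,0,0,0,1],[-0.045,0.018,0,0,0,0,1]]]'
python3 - <<'E'
from h import *
goal([.008,-.145,.061])
E
```

```text
time: 7.38
ee_pos: [0.5313, -0.1948, 0.0596]
tcp_rot: [-0.102, -3.132, 0.0]
wrist_force: [-14.7, 2.0, 10.4]
finger_gap: -0.0001
t 7.3833 p [ 0.5313 -0.1948  0.0596] F [-14.7   2.   10.4] gap -0.00014250632149043283
[[-0.998, 0.065, -0.008], [0.065, 0.998, 0.0], [0.008, -0.0, -1.0]] [-0.18  0.33  0.56  1.86 -0.2   1.01  1.97]
box pos [ 0.003  -0.144   0.0596] shift [-0.013 -0.003 -0.004] turn [-0.    -0.005  0.001] mm 5.327681613259345
```

```bash
python3 -m crank '[[[-0.01,0,0,0,0,0,1],[-0.02,0,0,0,0,0,1],[-0.02,0,0,0,0,0,1],[-0.02,0,0,0,0,0,1],[-0.02,0,0,0,0,0,1]]]'
python3 -m crank '[[[0.03,0,0,0,0,0,1],[0.06,0,0,0,0,0,1],[0.06,0,-0.06,0,0,0,1],[0.06,0,-0.16,0,0,0,1],[0.06,0,-0.26,0,0,0,1]]]'
python3 -m crank '[[[0,0,-0.1,0,0,0,1],[0,-0.1,-0.15,0,0,0,1],[0,-0.2,-0.2,0,0,0,1],[0.1,-0.25,-0.2,0,0,0,1],[0.15,-0.3,-0.2,0,0,0,1]]]'
python3 - <<'E'
from h import *
st()
c=snap('top','top4');i=c['pixels'][130:255,125:405];cv2.imwrite('pics/c4.png',cv2.resize(i,None,fx=2.8,fy=2.8,interpolation=2)[:,:,::-1])
f=lambda u,v,z:(B.T@(cast(c,(u,v),z)-O)).round(4)
im=c['pixels'].astype(int);r,g,b=im[...,0],im[...,1],im[...,2]
for nm,m,x0,x1,z in(('red',(r>120)&(g<70)&(b<70),295,365,.076),('blue',(b>130)&(r<90)&(g>60),295,365,.076),('bow',(r+g+b<120),235,258,.123)):
    m[:185]=0;m[229:]=0;m[:,:x0]=0;m[:,x1:]=0
    ys,xs=np.nonzero(m);P=np.array([f(x,y,z)[:2] for x,y in zip(xs,ys)]);print(nm,len(xs),P.mean(0),P.min(0),P.max(0))
    v=np.linalg.svd(P-P.mean(0))[2];print(np.degrees(np.arctan2(v[0][1],v[0][0])))
E
```

```text
time: 7.8
ee_pos: [0.5313, -0.1946, 0.0589]
tcp_rot: [-0.104, -3.115, -0.007]
wrist_force: [-23.5, 1.4, 18.7]
finger_gap: -0.0001
time: 8.22
ee_pos: [0.5102, -0.1916, 0.1639]
tcp_rot: [-0.102, -3.114, -0.011]
wrist_force: [1.4, 0.5, 0.4]
finger_gap: 0.0001
time: 8.63
ee_pos: [0.4456, -0.3091, 0.2461]
tcp_rot: [-0.1, -3.116, -0.009]
wrist_force: [-0.3, -1.3, 0.4]
finger_gap: -0.0002
t 8.6333 p [ 0.4456 -0.3091  0.2461] F [-0.3 -1.3  0.4] gap -0.0001834358453968349
[[-0.998, 0.064, -0.023], [0.064, 0.998, 0.007], [0.024, 0.005, -1.0]] [-0.09  0.11  0.69  1.7  -0.06  1.38  2.12]
red 43 [ 0.02055581 -0.14616279] [ 0.0161 -0.1664] [ 0.0259 -0.1261]
-89.628101240534
blue 20 [-0.01845 -0.07914] [-0.0337 -0.0832] [ 0.0011 -0.0746]
174.3148255858099
bow 115 [-0.00463043  0.11055826] [-0.0565  0.1018] [0.0481 0.1183]
179.5978103291036
```

View pics/c4.png

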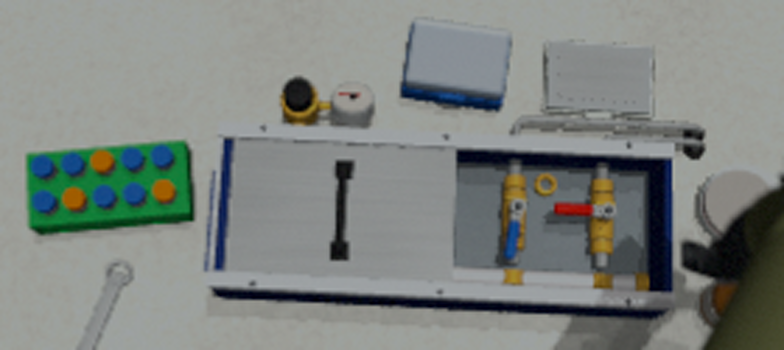

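The picture shows the red handle across its pipe at (575,209), the blue handle unchanged at (512,238), the nut at (545,184), and the bow handle parked at (342,210). The arm is clear, so I'm handing in.

```bash
python3 -c "
from rig import arm
print(arm.close_job())"
```

```text
the job is handed in; nothing more can be done
None
```

The cover is open and the red lever is shut. I pushed both with closed fingers, never gripping either handle, and handed the job in after about 8.6 s of robot time. The hand-in gave no verdict.

- **Cover:** I pushed the bow bar until it hit its end stop, where the push force rose from about 5 N to 16 N. The last picture puts the bow at box y = +0.111 m, against about +0.114 m expected at the stop. The cover's edge was 5–6 mm short of where I expected it. Both put the travel at roughly 0.229–0.232 m, above the 0.222 m needed. I read the few millimetres as camera error, but did not check that separately.
- **Red handle:** I pushed it round until the force reached 23 N at its stop. The last picture shows it at about 90° (0.4° off straight across its pipe).
- **Everything else:**
  - Blue handle: its centre reads within about 1 mm of where it was before the red handle was pushed.
  - Nut and other loose things in the last picture: they look unmoved, judged by eye rather than measured.
  - Bottle and petri dishes: partly hidden behind the arm in that picture, so less certain.
- **Arm:** clear of everything at hand-in, with the fingertips about 25 cm above the bench.

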